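# Lower the flask on the hydraulic bench lift with its release valve

## Task

The hydraulic bench lift is up with a flask on it. Push the release valve's red peg just far enough to crack the valve open, so that the platform sinks slowly, no faster than about 4 cm a second, and shut the valve again so that the platform's top comes to rest level with the tip of the red pointer (within about half a centimetre; the lift cannot be raised again). With the platform there, nip the valve tight by pressing the peg against its closed stop with about 14 N for a moment (half a second is plenty), never pressing on it with more than 25 N, then let go and leave the flask standing on the platform and everything else where it is.

Things in the scene. Friction and masses are not known exactly. Their poses are not given: they have to be found in the camera images.
- valve_axis (a point): Point on the valve's vertical axis, 87 mm above the worktop, on the blue block at the right end of the fixed base plate (160 x 440 x 8 mm). Axes are the plate's: x away from the robot, y along the plate towards the lift platform (its nearer edge is 185 mm away, its top 170 mm high at the start), z up.
- handle: Valve handle: hub on the valve axis and a springy flat steel arm (14 mm wide, top face 91 mm above the worktop); x axis: from the valve axis along the arm to the peg. Closed, x lies 143 degrees counter-clockwise from the plate's x. Opens counter-clockwise seen from above, taking 2 to 5 N at the peg. Under load the peg bends a few mm past the valve's angle. A pinch counts as force on it.
- handle_peg (a point): Centre of the upright red peg (14 mm diameter, 60 mm tall, from the arm's top 91 mm to 151 mm above the worktop) at the end of the arm, 70 mm from the valve axis. There is free room round it.
- valve (a joint): Angle of the valve spindle, rad: 0 closed (stop), 1.3 fully open; stays where it is left. It begins to leak somewhere between 0.2 and 0.75, depending on the unknown weight on the lift; past that point the sinking speed follows the angle at once, by roughly 15 mm/s for each 0.1 rad.
- lift (a joint): How far the platform has sunk from its top position, m: 0 at the start (top face 170 mm above the worktop), at most 0.088. It can only sink.
- platform_top (a point): Centre of the top face of the lift platform (aluminium plate 110 x 120 x 10 mm with a black edge band).
- pointer_tip (a point): Tip of the red pointer on the white scale post at the far left of the lift, beside the platform; the height to which the platform's top face must be lowered, 30 to 56 mm below the start. Leave it as set.
- bottle_middle (a point): White square sample bottle, 64 x 64 x 121 mm, loose on the worktop at the right; its centre.
- buffer_middle (a point): Round red bottle with black cap, 50 mm diameter, 112 mm tall, loose on the worktop at the right; its centre.
- flask: The conical glass flask with pink content that stands on the platform, 68 mm diameter, 102 mm tall; origin at the centre of its foot, z up its axis.
There are look-alikes about, which are no part of the job. Leave any green or turquoise look-alike of the flask alone.

How it is judged (in metres and radians):
On the way, in this order (a step that is already met when the one before it is completed fails the run):
1. the valve is open and the platform has sunk by 1 cm (value of joint lift above 0.01 m and value of joint valve above 0.12 rad).
2. the valve is nipped shut (over 7 N, 0.2 s) with the platform within 7 mm of the pointer (contact force between the fingers and handle above 7 N and value of joint valve below 0.04 rad and z of platform_top in the frame of pointer_tip between -0.007 and 0.007 m), for 0.2 s.
At the end, for the whole second after the job is handed in: The platform is at rest with its top face within 7 mm of the pointer tip's height, the valve is shut (below 0.05 rad), and the flask stands upright on the platform (value of joint valve below 0.05 rad and z of platform_top in the frame of pointer_tip between -0.007 and 0.007 m and velocity of joint lift below 0.002 m/s and angle between flask's own z axis and vertical below 0.15 rad and z of flask in the frame of platform_top between -0.01 and 0.01 m); the robot touches nothing.
It fails at once if the platform sinks faster than 45 mm/s (velocity of joint lift above 0.045 m/s).
It fails at once if the handle is pressed with more than 25 N (contact force between the fingers and handle above 25 N).
It fails at once if the robot touches the flask, or it tips (contact force between any of the arm, the fingers and flask above 0.5 N or angle between flask's own z axis and vertical above 0.3 rad).
It fails at once if the robot pushes the platform, or moves the pointer (contact force between any of the fingers, the arm and lift_c0 above 1 N or distance of pointer_tip from where it was at the start of the episode above 0.005 m).
It fails at once if a bystander is disturbed (distance of any of bottle_middle, buffer_middle from where it was at the start of the episode above 0.02 m).
It also fails if it takes over 70 s, if anything falls off the work surface, if the arm or the gripper's body presses on something with over 40 N, if the wrist force passes 120 N, or if a joint passes its speed limit or range.

## Robot

A 7-joint arm with a two-finger parallel gripper is mounted at the origin on a cart in front of the work surface, level with it; the furniture and walls round the work are solid. World frame = base frame: x ahead of the robot, y to its left, z up, the work surface at z = 0. Lengths are in mm, angles in rad, forces in N, time in s.
With the tool pointing down it reaches from about 425 to 950 mm from the base axis. Payload 4.7 kg.
Tool frame: the origin (TCP) lies at the very end of the fingers, on their centre line; the grasp point (between the pads) lies 19 mm behind it; z points along the fingers, y is the line along which they close (so a half turn about z gives the same grasp; the last joint's range is limited). The gripper opens to 87 mm and grips with 3 to 60 N. Pads are 19 mm wide; open, the fingers measure 117 mm over their backs; the gripper's body (75 mm by 190 mm) begins 51 mm behind the grasp point.
Start: joints at [-1.228, 0.469, -0.049, 1.532, 0.024, 1.141, -0.082], TCP at [245.184, 628.915, 222.573] pointing down, gripper open.
Joint ranges: [-2.59, 2.59], [-0.33, 1.99], [-1.39, 1.29], [0.1, 2.45], [-1.04, 4.18], [0.21, 1.99], [-2.66, 2.66]. Speed limits (rad/s): [2.57, 2.57, 3.14, 3.14, 3.14, 3.14, 3.14].

## Interface

Orientations are given as a unit quaternion [x, y, z, w].
In Python, from cell import monitor, vision, ctrl gives the robot as it stands.
- The arm moves only by the tool servo_tool, never from a script. Its argument "steps" is a list of rows, each a list of 3 entries, a list of its own where there are three numbers: the shift along the tool's x, y, z in units of 0.06 m (1.0 is 0.06 m), then the turn about the tool's z in units of 4 degrees (1.0 is 4 degrees), then the opening, from -1 (shut) to 1 (fully open). A call has exactly 8 rows; each row shifts and turns the commanded pose from where the row before left it, along the tool's axes as they then stand; what a row does not reach is not made up. A row lasts 1/8 s, in which the tool goes at most 62.5 mm and 10.7 degrees, less where a joint would pass 70% of its speed; a pose out of reach is approached as far as the arm can. A call with a number of a shift or a turn outside -1 to 1 is refused whole. A call with a gripper value outside its range is refused whole. The fingers move at their own pace and stop on an object; the grip force is fixed at half the most. Time passes only in rows, so rows that do not move let the fingers close, or fill a call up. It gives the time, the measured TCP pose, the force, the opening and the grip force at its end, in the units of the state.
- monitor.get_obs(): the state, without advancing time (a new reading comes with each control period).
- vision.snapshot(name): name is "scene" or "top" or "wrist"; returns a dict with "color" (480x640x3 uint8, red, green, blue), "fx", "fy", "cx", "cy" (pixels), "R" (3x3) and "t" (3): a world point X has camera coordinates R X + t. Camera axes: x right, y down, z forward; pixel columns grow to the right and rows downward; lengths in mm; the calibration is good to about 2 mm. The wrist camera is an equidistant fisheye: a pixel r from the principal point sees the ray r / f radians off the axis. A picture is of the moment at which its call begins. There is no depth.
- ctrl.job_done(): hands the job in; it is judged then, once.
The state is a dict: "clock": time; "q": joint angles; "joint_velocities": joint speeds; "effort": joint torques, N m; "ee_pos": TCP position; "tool_rot": TCP orientation; "wrist_force": force on the tool from outside, world axes, zero at the start; "ft_torque": the same for the moment, N m; "grip_width": finger opening in mm; "gripper_force": force on a finger pad.
Only numpy, scipy, OpenCV 4.12 (cv2) and the standard library are available. Lean on these libraries where they do the work, as an engineer would, in place of code of your own. Each camera call takes 0.05 s, during which the arm holds its last target. There are 200 camera calls.

## Working session

There is one attempt and no reset: what is moved stays moved. The work goes in short steps, Python scripts to look and compute and a tool call to move; the robot and the scene stay as the last step left them, time stands still between calls to the robot, and variables do not carry over. Pictures are saved under pics/ and viewed, at most 10 in all, crops included, and the job is handed in when it is done.

Besides the shell and the picture viewer there is one more tool, called after ">>>" by a JSON object that holds its "api" and its "payload", one argument or row to a line. servo_tool: Moves the arm, as the interface text tells. Shifts and turns lie within -1 to 1; 1 stands for 0.06 m of shift or 4 degrees of turn. Its arguments: {"type":"object","properties":{"steps":{"type":"array"}},"required":["steps"]}

```bash
mkdir -p pics; ls
cat > h.py <<'E'
import numpy as np, cv2
from cell import monitor, vision, ctrl
def snap(n,f=None):
    s=vision.snapshot(n)
    if f: cv2.imwrite('pics/'+f,s['color'][:,:,::-1])
    return s
def ray(s,u,v):
    R=np.array(s['R']);t=np.array(s['t'])
    d=np.array([(u-s['cx'])/s['fx'],(v-s['cy'])/s['fy'],1.])
    return -R.T@t, R.T@d
def atz(s,u,v,z):
    c,d=ray(s,u,v); return c+d*(z-c[2])/d[2]
def proj(s,X):
    p=np.array(s['R'])@np.array(X,float)+np.array(s['t']); return np.array([s['fx']*p[0]/p[2]+s['cx'],s['fy']*p[1]/p[2]+s['cy']])
E
python3 - <<'E'
from h import *
a=snap('scene','s1.png');b=snap('top','t1.png')
print(monitor.get_obs())
for s in(a,b):print(s['fx'],s['cx'],s['cy'],-np.array(s['R']).T@s['t'],np.array(s['R']).round(3).tolist())
E
```

```text
pics
{'clock': 0.1, 'q': array([-1.22791769,  0.4693648 , -0.04860221,  1.53355612,  0.02406566,
        1.14100637, -0.0823163 ]), 'joint_velocities': array([ 0.00205011, -0.00272652, -0.00157452, -0.00275782,  0.00027876,
        0.00125742,  0.00036687]), 'effort': array([ 1.13653914e-03, -5.09175324e+01, -8.08125548e-02, -2.36830312e+01,
       -6.14376739e-02,  3.44963826e-02,  6.27785789e-05]), 'ee_pos': array([244.98936595, 628.39813037, 221.6094477 ]), 'tool_rot': array([ 1.84818342e-01,  9.82772310e-01, -8.62700543e-04, -1.48897336e-04]), 'wrist_force': array([ 0.08319561,  0.25996143, -0.6751426 ]), 'ft_torque': array([-0.02512594,  0.011449  , -0.05371843]), 'gripper_force': 0.0, 'grip_width': 86.93811955798806}
460.02002096894904 312.93943440707176 241.7741680840936 [  37.91930485 -681.89232579 1081.03970036] [[0.796, -0.605, -0.001], [-0.471, -0.619, -0.628], [0.38, 0.5, -0.778]]
472.58586722623664 316.96088411527927 238.8916023183089 [ 414.40515504  -65.9699492  1288.15861431] [[0.026, -1.0, -0.001], [-0.998, -0.026, -0.054], [0.054, 0.003, -0.999]]
```

View pics/s1.png

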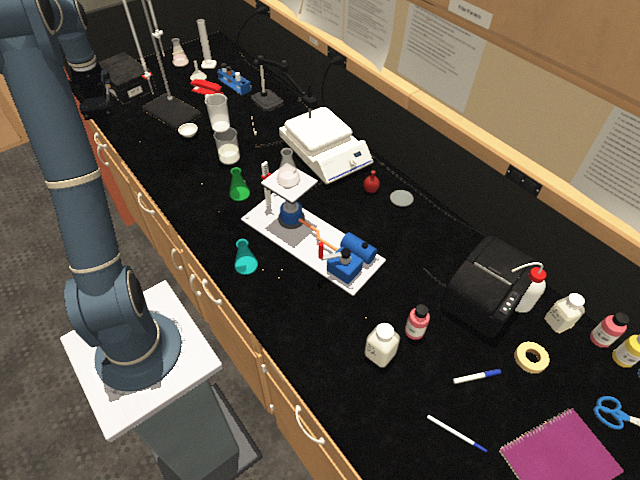

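View pics/t1.png

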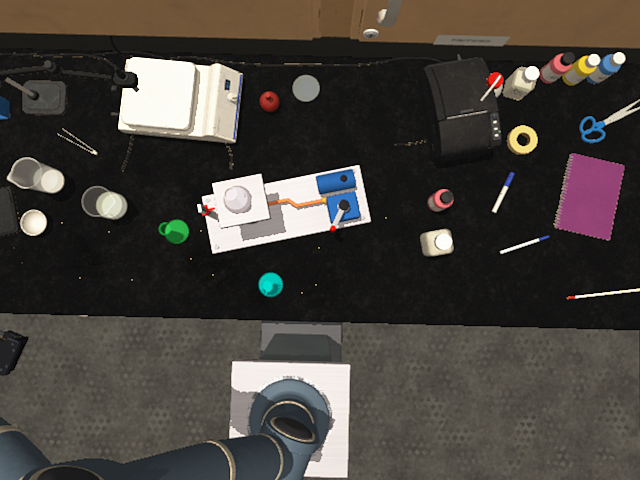

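The lift base plate runs from about (205,190) to (370,245) in the top view. The valve sits at about (343,208) with the peg near (334,228), and the pointer is near (207,210). I'll enlarge both views.

Run:
```python
import cv2,numpy as np
t=cv2.imread('pics/t1.png');s=cv2.imread('pics/s1.png')
a=cv2.resize(t[160:260,195:375],None,fx=4.4,fy=4.4,interpolation=cv2.INTER_CUBIC)
cv2.imwrite('pics/t1c.png',a)
a=cv2.resize(s[140:300,235:390],None,fx=3.75,fy=3.75,interpolation=cv2.INTER_CUBIC)
cv2.imwrite('pics/s1c.png',a)
```

```text
(no output)
```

View pics/t1c.png

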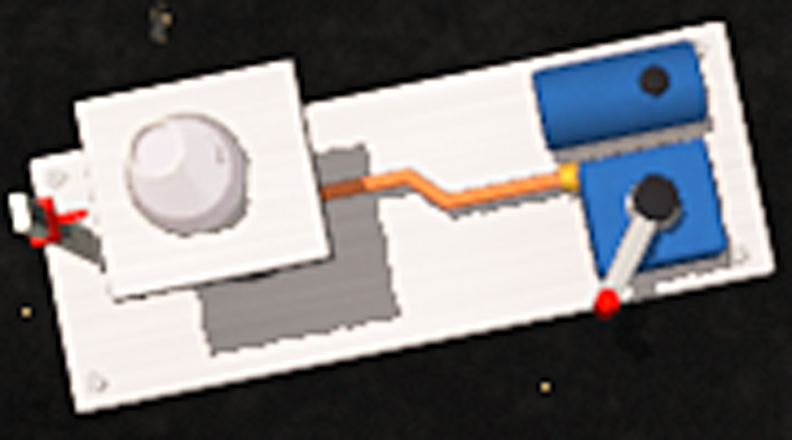

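View pics/s1c.png

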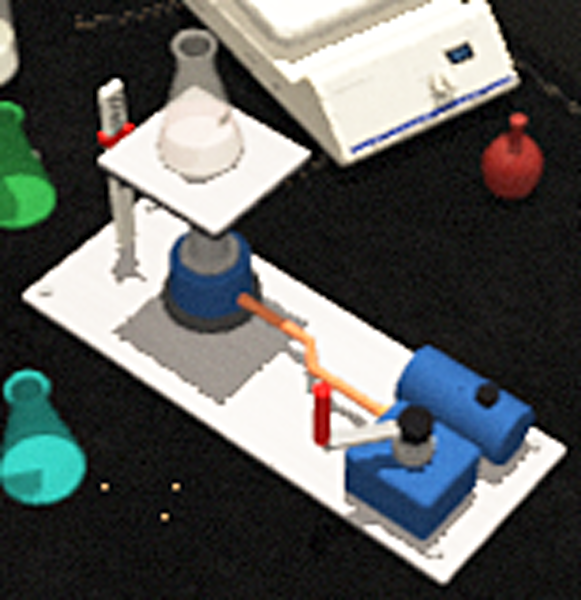

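```bash
cat > m.py <<'E'
from h import *
from scipy.spatial.transform import Rotation as Ro
a=snap('scene');b=snap('top')
T=lambda u,v:(195+u/4.4,160+v/4.4)
S=lambda u,v:(235+u/3.75,140+v/3.75)
def tri(p,q):
    c1,d1=ray(b,*p);c2,d2=ray(a,*q);d1/=np.linalg.norm(d1);d2/=np.linalg.norm(d2)
    k=np.linalg.lstsq(np.c_[d1,-d2],c2-c1,rcond=None)[0]
    x,y=c1+k[0]*d1,c2+k[1]*d2; return ((x+y)/2).round(1),np.linalg.norm(x-y).round(1)
C=np.array([atz(b,*T(*p),8)[:2] for p in [(30,160),(725,22),(775,270),(78,412)]])
print(C.round(1),[np.linalg.norm(C[i]-C[i-1]).round(0) for i in range(4)])
y1=C[0]-C[1];y2=C[3]-C[2];Y=y1/np.linalg.norm(y1)+y2/np.linalg.norm(y2);yaw=np.arctan2(-Y[0],Y[1]);print('yaw',np.degrees(yaw))
print('plate centre',C.mean(0))
Cs=np.array([atz(a,*S(*p),8)[:2] for p in [(22,295),(445,583),(567,450)]]);print('scene corners',Cs.round(1))
peg=tri(T(607,299),S(322,385));print('peg',peg)
print('pegtop',atz(b,*T(607,299),151))
print('pegbase scene',atz(a,*S(321,441),91), 'top scene',atz(a,*S(322,385),151))
print('hub',tri(T(656,197),S(416,415)))
th=yaw+np.radians(143)
ax=peg[0][:2]-70*np.array([np.cos(th),np.sin(th)]);print('axis from peg',ax)
print('platform',[atz(b,*T(*p),170)[:2].round(1).tolist() for p in [(75,102),(292,60),(330,258),(117,300)]])
print('platform scene',[atz(a,*S(*p),170)[:2].round(1).tolist() for p in [(100,158),(193,85),(310,155),(215,235)]])
print('pointer',tri(T(85,213),S(133,127)),tri(T(45,235),S(102,135)))
print('stand',[atz(a,*p,0).round(0) for p in[(170,110),(190,130)]], 'tcp px',proj(a,[245,629,222]))
o=monitor.get_obs();print(Ro.from_quat(o['tool_rot']).as_matrix().round(3))
E
python3 m.py
python3 - <<'E'
from h import *
snap('wrist','w1.png')
E
```

```text
[[ 591.2  254.3]
 [ 688.7 -174.4]
 [ 534.9 -208.6]
 [ 436.   218.6]] [np.float64(159.0), np.float64(440.0), np.float64(158.0), np.float64(438.0)]
yaw 12.928386480908822
plate centre [562.69333507  22.48796726]
scene corners [[ 438.6  218.6]
 [ 536.  -209.8]
 [ 689.8 -174.8]]
peg (array([ 503.3, -101.2,  155.7]), np.float64(1.6))
pegtop [ 503.05333243 -100.87329824  151.        ]
pegbase scene [ 504.40013968 -101.2158096    91.        ] top scene [506.4083914  -98.56936463 151.        ]
hub (array([ 567.2, -129.7,  101.3]), np.float64(2.1))
axis from peg [ 567.21254572 -129.75147106]
platform [[601.1, 190.6], [627.1, 73.7], [519.9, 49.7], [494.1, 163.9]]
platform scene [[498.5, 165.8], [602.2, 190.7], [627.2, 71.9], [520.9, 47.5]]
pointer (array([541.1, 184.4, 164.3]), np.float64(0.8)) (array([529.6, 211.7, 142.2]), np.float64(3.5))
stand [array([521., 884.,   0.]), array([525., 723.,   0.])] tcp px [107.03979953 120.63529703]
[[-0.932  0.363 -0.   ]
 [ 0.363  0.932 -0.001]
 [-0.    -0.001 -1.   ]]
```

View pics/w1.png

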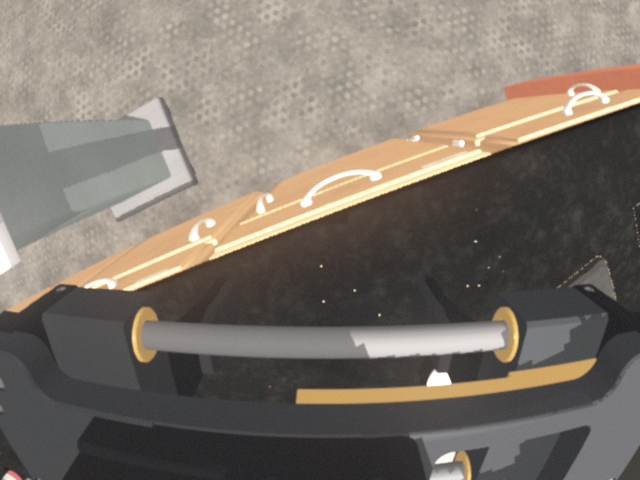

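Everything is consistent: the plate measures 440×159 mm with yaw 12.9°, and the axis worked back from the peg matches the hub position. The wrist view shows only the worktop edge. The pointer tip is still hidden behind the platform in the scene view, so I'll measure it later. I'll lift to z 320 and travel over.

>>> {"api": "servo_tool", "payload": {
  "steps": [
    [[0,0,-0.83],0.35,-0.45],
    [[0,0,-0.83],0.35,-0.45],
    [[-0.6,-0.63,0],0,-0.45],
    [[-0.6,-0.63,0],0,-0.45],
    [[-0.6,-0.63,0],0,-0.45],
    [[-0.6,-0.63,0],0,-0.45],
    [[-0.6,-0.63,0],0,-0.45],
    [[-0.6,-0.63,0],0,-0.45]
  ]
}}

```text
clock: 1.25
ee_pos: [350.2, 331.9, 322.2]
tool_rot: [0.209, 0.978, 0.0, 0.0]
wrist_force: [0.4, -0.7, -0.0]
grip_width: 24.9
gripper_force: 0.0
```

>>> {"api": "servo_tool", "payload": {
  "steps": [
    [[-0.6,-0.63,0],0,-0.45],
    [[-0.6,-0.63,0],0,-0.45],
    [[-0.6,-0.63,0],0,-0.45],
    [[-0.6,-0.63,0],0,-0.45],
    [[-0.6,-0.63,0],0,-0.45],
    [[-0.6,-0.63,0],0,-0.45],
    [[-0.6,-0.63,0],0,-0.45],
    [[0,0,0],0,-0.45]
  ]
}}

```text
clock: 2.25
ee_pos: [472.2, -15.1, 322.4]
tool_rot: [0.213, 0.977, -0.0, 0.001]
wrist_force: [0.6, 0.5, -0.3]
grip_width: 23.9
gripper_force: 0.0
```

```bash
cat > go.py <<'E'
from h import *
from scipy.spatial.transform import Rotation as Ro
import sys
o=monitor.get_obs();M=Ro.from_quat(o['tool_rot']).as_matrix()
tgt=np.array(eval(sys.argv[1]))
print('pos',o['ee_pos'].round(1),'yAxis deg',np.degrees(np.arctan2(M[1,1],M[0,1])).round(2),'units',(M.T@(tgt-o['ee_pos'])/60).round(3),'F',o['wrist_force'].round(2),'tilt',M[:,2].round(4))
E
python3 go.py '[504,-101,240]'; python3 -c "
from h import *
snap('wrist','w2.png')"
```

```text
pos [472.2 -15.1 322.4] yAxis deg 65.41 units [-1.076 -1.08   1.375] F [ 0.62  0.51 -0.26] tilt [ 8.0e-04 -1.1e-03 -1.0e+00]
```

View pics/w2.png

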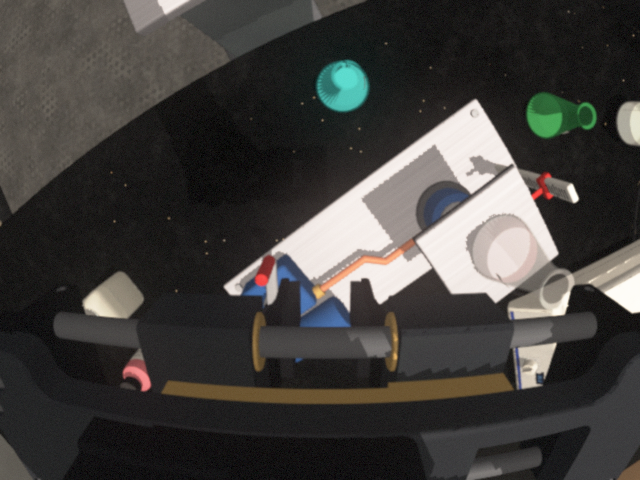

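The wrist view shows the peg at (265,270), the pointer collar at (545,185) with its tip near (530,197), and the flask on the platform. I'll move above the peg.

>>> {"api": "servo_tool", "payload": {
  "steps": [
    [[-0.54,-0.54,0.1],0,-0.45],
    [[-0.54,-0.54,0.1],0,-0.45],
    [[0,0,0.6],0,-0.45],
    [[0,0,0.6],0,-0.45],
    [[0,0,0.6],0,-0.45],
    [[0,0,0],0,-0.45],
    [[0,0,0],0,-0.45],
    [[0,0,0],0,-0.45]
  ]
}}

```text
clock: 3.3
ee_pos: [505.6, -96.2, 203.8]
tool_rot: [0.208, 0.978, 0.0, 0.002]
wrist_force: [-0.3, 0.0, -0.0]
grip_width: 24.0
gripper_force: 0.0
```

```bash
python3 go.py '[504,-101,112]'
python3 - <<'E'
from h import *
a=snap('scene','s2.png');snap('top','t2.png')
c=cv2.imread('pics/w2.png')[150:230,480:590]
d=cv2.imread('pics/s2.png')[190:290,280:400]
c=cv2.resize(c,(550,400),interpolation=cv2.INTER_CUBIC)
d=cv2.resize(d,(240*2,400),interpolation=cv2.INTER_CUBIC)
cv2.imwrite('pics/c2.png',cv2.resize(np.hstack([c,d]),(800,310)))
E
```

```text
pos [505.6 -96.2 203.8] yAxis deg 65.94 units [-0.005 -0.087  1.529] F [-0.3   0.01 -0.01] tilt [ 3.2e-03  3.0e-04 -1.0e+00]
```

View pics/c2.png

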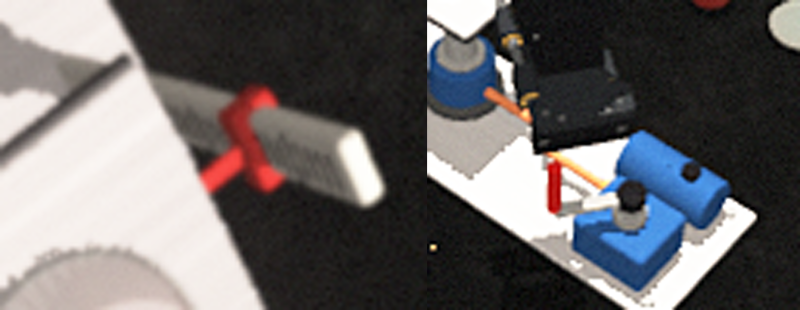

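The crop shows the pointer's arm disappearing under the platform edge, so its tip gets measured later. The peg at about (555,185) in the right half is clear. I'll descend around it.

>>> {"api": "servo_tool", "payload": {
  "steps": [
    [[0,-0.09,0],0,-0.45],
    [[0,0,0.3],0,-0.45],
    [[0,0,0.3],0,-0.45],
    [[0,0,0.3],0,-0.45],
    [[0,0,0.3],0,-0.45],
    [[0,0,0.3],0,-0.45],
    [[0,0,0],0,-0.45],
    [[0,0,0],0,-0.45]
  ]
}}

```text
clock: 4.4
ee_pos: [502.7, -101.6, 112.8]
tool_rot: [0.209, 0.978, 0.0, 0.001]
wrist_force: [-0.4, -0.1, 1.0]
grip_width: 24.1
gripper_force: 0.0
```

```bash
python3 go.py '[504,-101,112]'
python3 - <<'E'
from h import *
w=snap('wrist','w3.png')
np.savez('w3.npz',**{k:w[k] for k in('fx','fy','cx','cy','R','t')})
E
```

```text
pos [ 502.7 -101.6  112.8] yAxis deg 65.88 units [-0.016  0.019  0.014] F [-0.37 -0.14  0.96] tilt [ 1.1e-03 -1.0e-04 -1.0e+00]
```

View pics/w3.png

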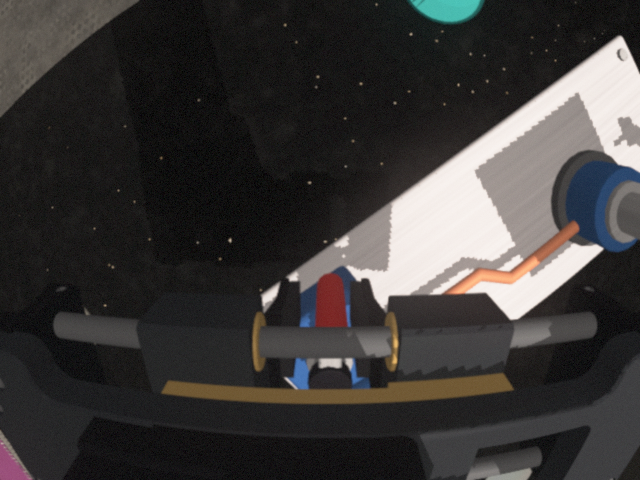

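The peg at (330,300) is centred between the fingers. Next I'll build a platform height tracker and a reference for it.

```bash
cat > lift.py <<'E'
from h import *
import sys
P0=np.array([[602,190.6],[627.1,73],[520.2,48.6],[496.2,164.8]])
def quad(s,z,e=0):
    c=P0.mean(0);k=1+e/60
    return np.array([proj(s,[*(c+(p-c)*k),z]) for p in P0],np.float32)
def est(s,ref):
    cur=cv2.cvtColor(s['color'],cv2.COLOR_RGB2GRAY).astype(np.float32)
    m0=np.zeros((480,640),np.uint8);cv2.fillPoly(m0,[quad(s,170,8).astype(int)],1)
    in_=np.zeros((480,640),np.uint8);cv2.fillPoly(in_,[quad(s,170,-6).astype(int)],1)
    m0=((m0-in_)*255)*(ref[1]<40)  # border band, where arm absent
    ds=np.arange(-3,80,.5);c=[]
    for d in ds:
        H=cv2.getPerspectiveTransform(quad(s,170),quad(s,170-d))
        w=cv2.warpPerspective(ref[0],H,(640,480));m=cv2.warpPerspective(m0,H,(640,480))>200
        c.append(np.minimum(np.abs(w[m]-cur[m]),90).mean())
    i=int(np.argmin(c))
    if 0<i<len(c)-1:
        p=np.polyfit(ds[max(0,i-2):i+3],c[max(0,i-2):i+3],2);v=-p[1]/2/p[0]
        d=v if abs(v-ds[i])<1.5 else ds[i]
    else:d=ds[i]
    return d,c[i],(m0>0).sum()
def now(n='scene'):
    r=np.load('ref.npz');s=snap(n);return est(s,(r[n],r[n+'d'])),s
if __name__=='__main__':
    if len(sys.argv)>1:
        z={}
        for n,f in(('scene','s1.png'),('top','t1.png')):
            g=cv2.cvtColor(snap(n)['color'],cv2.COLOR_RGB2GRAY).astype(np.float32)
            z[n]=g;z[n+'d']=np.abs(g-cv2.imread('pics/'+f,0).astype(np.float32))
        np.savez('ref.npz',**z)
    o=monitor.get_obs()
    for n in('scene','top'):
        (d,c,k),s=now(n);print(n,'sink %.1f resid %.1f n %d'%(d,c,k))
    print('t',o['clock'].__round__(2),'F',o['wrist_force'].round(2),o['ee_pos'].round(1))
E
python3 lift.py ref; python3 -c "
from h import *
a=snap('scene');print(proj(a,[550,120,170])-proj(a,[550,120,130]));b=snap('top');print(proj(b,[550,120,170])-proj(b,[550,120,130]))"
```

```text
scene sink -0.0 resid 2.6 n 364
top sink 0.0 resid 0.4 n 1073
t 4.55 F [-0.75 -0.46  0.46] [ 502.8 -101.5  112.9]
[ -0.64396939 -10.01348385]
[-2.62968027 -2.02791404]
```

>>> {"api": "servo_tool", "payload": {
  "steps": [
    [[0,0,0],0,-0.54],
    [[0,-0.05,0],0,-0.54],
    [[-0.0007,-0.041,0],-0.5,-0.54],
    [[-0.0007,-0.041,0],-0.5,-0.54],
    [[-0.0007,-0.041,0],-0.5,-0.54],
    [[-0.0007,-0.041,0],-0.5,-0.54],
    [[-0.0007,-0.041,0],-0.5,-0.54],
    [[0,0,0],0,-0.54]
  ]
}}

```text
clock: 5.75
ee_pos: [496.8, -116.1, 112.2]
tool_rot: [0.123, 0.992, -0.0, -0.0]
wrist_force: [1.4, 0.9, -0.7]
grip_width: 20.1
gripper_force: 0.7
```

```bash
cat > st.py <<'E'
from h import *
from scipy.spatial.transform import Rotation as Ro
o=monitor.get_obs();M=Ro.from_quat(o['tool_rot']).as_matrix()
A=np.array([567.2,-129.8]);v=o['ee_pos'][:2]-A
print('tool yaw turned',(np.degrees(np.arctan2(M[1,1],M[0,1]))-65.9).round(2),'tcp angle about axis deg',(np.degrees(np.arctan2(v[1],v[0]))%360-155.9).round(2),'r',np.linalg.norm(v).round(1),'Ftool',(M.T@o['wrist_force']).round(2))
E
python3 st.py; python3 lift.py
```

```text
tool yaw turned 9.99 tcp angle about axis deg 13.1 r 71.7 Ftool [-1.08  1.25  0.73]
scene sink -0.0 resid 6.8 n 364
top sink 0.1 resid 1.4 n 1073
t 5.75 F [ 1.36  0.95 -0.73] [ 496.8 -116.1  112.2]
```

>>> {"api": "servo_tool", "payload": {
  "steps": [
    [[-0.0007,-0.041,0],-0.5,-0.54],
    [[-0.0007,-0.041,0],-0.5,-0.54],
    [[0,0,0],0,-0.54],
    [[0,0,0],0,-0.54],
    [[0,0,0],0,-0.54],
    [[0,0,0],0,-0.54],
    [[0,0,0],0,-0.54],
    [[0,0,0],0,-0.54]
  ]
}}

```text
clock: 6.85
ee_pos: [495.8, -120.5, 112.1]
tool_rot: [0.088, 0.996, -0.0, -0.0]
wrist_force: [1.2, 1.1, 0.0]
grip_width: 19.8
gripper_force: 0.5
```

```bash
python3 st.py; python3 lift.py
```

```text
tool yaw turned 14.0 tcp angle about axis deg 16.67 r 72.0 Ftool [-1.03  1.3  -0.  ]
scene sink 0.0 resid 8.3 n 364
top sink 0.1 resid 2.0 n 1073
t 6.85 F [1.24 1.1  0.  ] [ 495.8 -120.5  112.1]
```

>>> {"api": "servo_tool", "payload": {
  "steps": [
    [[-0.0007,-0.041,0],-0.5,-0.54],
    [[-0.0007,-0.041,0],-0.5,-0.54],
    [[0,0,0],0,-0.54],
    [[0,0,0],0,-0.54],
    [[0,0,0],0,-0.54],
    [[0,0,0],0,-0.54],
    [[0,0,0],0,-0.54],
    [[0,0,0],0,-0.54]
  ]
}}

```text
clock: 7.95
ee_pos: [495.1, -125.4, 112.1]
tool_rot: [0.053, 0.999, 0.0, -0.0]
wrist_force: [0.4, 1.4, 0.4]
grip_width: 20.1
gripper_force: 0.6
```

```bash
python3 st.py; python3 lift.py
```

```text
tool yaw turned 18.0 tcp angle about axis deg 20.58 r 72.2 Ftool [-0.29  1.39 -0.39]
scene sink 3.4 resid 18.0 n 364
top sink 1.5 resid 7.8 n 1073
t 7.95 F [0.43 1.35 0.39] [ 495.1 -125.4  112.1]
```

Sinking has begun. I'll hold to measure the rate.

>>> {"api": "servo_tool", "payload": {
  "steps": [
    [[0,0,0],0,-0.54],
    [[0,0,0],0,-0.54],
    [[0,0,0],0,-0.54],
    [[0,0,0],0,-0.54],
    [[0,0,0],0,-0.54],
    [[0,0,0],0,-0.54],
    [[0,0,0],0,-0.54],
    [[0,0,0],0,-0.54]
  ]
}}

```text
clock: 9.05
ee_pos: [495.2, -125.3, 112.1]
tool_rot: [0.053, 0.999, 0.0, -0.0]
wrist_force: [1.2, 1.3, 0.6]
grip_width: 20.0
gripper_force: 0.6
```

```bash
python3 st.py; python3 lift.py; python3 -c "
from h import *
snap('scene','s4.png')"
```

```text
tool yaw turned 18.0 tcp angle about axis deg 20.53 r 72.2 Ftool [-1.08  1.37 -0.6 ]
scene sink 7.7 resid 19.4 n 364
top sink 9.4 resid 14.1 n 1073
t 9.05 F [1.22 1.25 0.6 ] [ 495.2 -125.3  112.1]
```

>>> {"api": "servo_tool", "payload": {
  "steps": [
    [[0,0,0],0,-0.54],
    [[0,0,0],0,-0.54],
    [[0,0,0],0,-0.54],
    [[0,0,0],0,-0.54],
    [[0,0,0],0,-0.54],
    [[0,0,0],0,-0.54],
    [[0,0,0],0,-0.54],
    [[0,0,0],0,-0.54]
  ]
}}

```text
clock: 10.2
ee_pos: [495.2, -125.3, 112.1]
tool_rot: [0.053, 0.999, 0.0, -0.0]
wrist_force: [0.2, 1.0, -0.2]
grip_width: 19.8
gripper_force: 0.6
```

```bash
python3 lift.py; python3 -c "
from h import *
snap('scene','s5.png')"
```

```text
scene sink 12.2 resid 21.9 n 364
top sink 12.7 resid 11.2 n 1073
t 10.2 F [ 0.21  1.04 -0.2 ] [ 495.2 -125.3  112.1]
```

>>> {"api": "servo_tool", "payload": {
  "steps": [
    [[0,0,0],0,-0.54],
    [[0,0,0],0,-0.54],
    [[0,0,0],0,-0.54],
    [[0,0,0],0,-0.54],
    [[0,0,0],0,-0.54],
    [[0,0,0],0,-0.54],
    [[0,0,0],0,-0.54],
    [[0,0,0],0,-0.54]
  ]
}}

```text
clock: 11.35
ee_pos: [495.2, -125.3, 112.1]
tool_rot: [0.053, 0.999, 0.0, -0.0]
wrist_force: [1.0, 0.5, 1.8]
grip_width: 19.9
gripper_force: 0.6
```

```bash
python3 lift.py
python3 - <<'E'
from h import *
s=snap('scene','s6.png');snap('top','t6.png')
c=cv2.imread('pics/s6.png')[148:213,250:330]
cv2.imwrite('pics/c6.png',cv2.resize(c,None,fx=9,fy=9,interpolation=cv2.INTER_CUBIC))
E
```

```text
scene sink 16.8 resid 23.3 n 364
top sink 15.7 resid 14.8 n 1073
t 11.35 F [0.99 0.48 1.77] [ 495.2 -125.3  112.1]
```

View pics/c6.png

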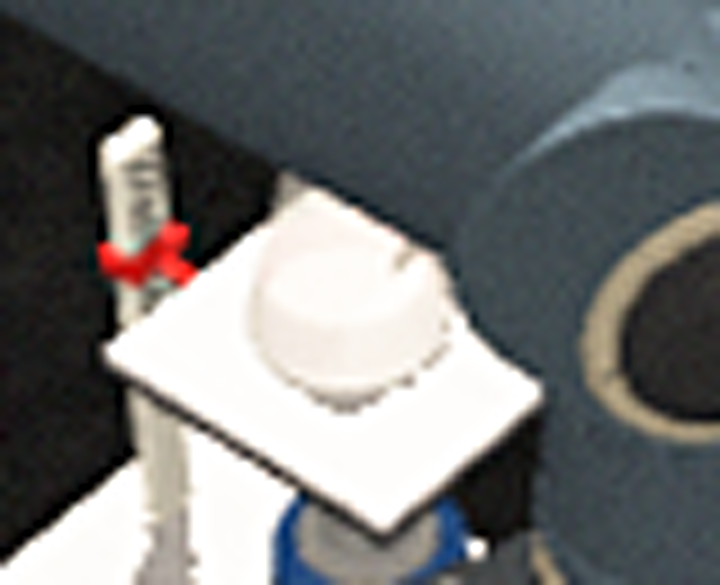

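The crop shows the pointer arm leaving the collar at about (150,255) towards (195,278), with its tip still behind the platform. The platform's left corner is at (103,350) and its front corner at (388,532). I'll solve the pointer height from the arm's line.

Run:
```python
from h import *
from lift import *
from scipy.optimize import fsolve
(d,c,k),a=now('scene');o=monitor.get_obs();print(d,c,o['clock']);b=snap('top','t7.png')
yaw=np.radians(12.93);Y=np.array([-np.sin(yaw),np.cos(yaw)])
g=lambda u,v:np.array([250+u/9,148+v/9])
for p in[(185,270),(180,268),(190,274)]:
    f=lambda q:proj(a,[*(atz(b,214.3,208.4,q[1])[:2]+q[0]*Y),q[1]])-g(*p)
    q=fsolve(f,[5,127]);print(p,q.round(1),atz(b,214.3,208.4,q[1]).round(1))
# platform z at s6: corners
for xy,p in((P0[3],(103,350)),(P0[2],(388,532)),(P0[1],(543,390))):
    print('corner z',fsolve(lambda z:proj(a,[*xy,z[0]])[1]-g(*p)[1],[150])+(0),proj(a,[*xy,153]),g(*p))
# pure red mask in top image near pointer
for n in('t1','t7'):
    t=cv2.imread(f'pics/{n}.png').astype(int);r=(t[...,2]-np.maximum(t[...,0],t[...,1]))[200:224,198:224]
    print(n);[print(200+i,''.join('#' if x>80 else '+' if x>35 else '.' for x in w)) for i,w in enumerate(r)]
s=a['color'].astype(int);r=(s[...,0]-s[...,1:].max(2))[168:186,256:282]
print('scene');[print(168+i,''.join('#' if x>80 else '+' if x>35 else '.' for x in w)) for i,w in enumerate(r)]
```

```text
17.700761226874906 24.89994 11.6
(185, 270) [  2.1 141.2] [544.1 189.3 141.2]
(180, 268) [  4.4 140.6] [544.1 189.5 140.6]
(190, 274) [-1.000e-01  1.407e+02] [544.1 189.5 140.7]
corner z [153.41891702] [261.70920014 186.99416833] [261.44444444 186.88888889]
corner z [151.84824895] [292.10994943 206.82475263] [293.11111111 207.11111111]
corner z [129.3014574] [317.3823263  185.45646353] [310.33333333 191.33333333]
t1
200 ..........................
201 ..........................
202 ..........................
203 ..........................
204 .......++.................
205 .....####.................
206 .....+###.................
207 .......##+....+++.........
208 .......##########.........
209 .......#########+.........
210 .......+######+...........
211 .......+##+...............
212 ........##+...............
213 .......+###...............
214 ...+#######...............
215 ....####..................
216 ..........................
217 ..........................
218 ..........................
219 ..........................
220 ..........................
221 .........................
[... 674 characters left out ...]
............
220 ..........................
221 ..........................
222 ..........................
223 ..........................
scene
168 ..........................
169 ..........................
170 ..........................
171 ..........................
172 ............++............
173 ............###...........
174 ...........####...........
175 .....##...####+...........
176 .....###+#####............
177 .....###########..........
178 .....+#####+####..........
179 .......+##...+#...........
180 ..........................
181 ..........................
182 ..........................
183 ..........................
184 ..........................
185 ..........................
```

>>> {"api": "servo_tool", "payload": {
  "steps": [
    [[0,0,0],0,-0.54],
    [[0,0,0],0,-0.54],
    [[0,0,0],0,-0.54],
    [[0,0,0],0,-0.54],
    [[0,0,0],0,-0.54],
    [[0,0,0],0,-0.54],
    [[0,0,0],0,-0.54],
    [[0,0,0],0,-0.54]
  ]
}}

```text
clock: 12.65
ee_pos: [495.2, -125.3, 112.1]
tool_rot: [0.053, 0.999, 0.0, -0.0]
wrist_force: [0.3, 1.3, 0.0]
grip_width: 19.9
gripper_force: 0.6
```

```bash
cat > p.py <<'E'
from h import *
from lift import *
from scipy.optimize import fsolve
(d,c,k),a=now('scene');o=monitor.get_obs();print('sink',d,c,o['clock'])
b=snap('top');tip=(214.5,207.8)
s=a['color'].astype(int);r=(s[...,0]-s[...,1:].max(2))[170:188,256:284]
print('scene');[print(170+i,''.join('#' if x>80 else '+' if x>35 else '.' for x in w)) for i,w in enumerate(r)]
for z in(136,138,140,142,144):
    X=atz(b,*tip,z);print(z,proj(a,X).round(1))
# platform corner (left) by brightness
g=s.min(2)[176:204,254:276]
[print(176+i,' '.join('%3d'%x for x in w)) for i,w in enumerate(g)]
print('left corner proj',[(z,proj(a,[*P0[3],z]).round(1).tolist()) for z in(150,145,140)])
E
python3 p.py
```

```text
sink 22.24835406777893 25.37742 12.7
scene
170 ............................
171 ............................
172 ............++..............
173 ............###.............
174 ...........####.............
175 .....##...#####.............
176 .....#########..............
177 .....##########+............
178 .....+#####+#####...........
179 .......+##...+##+...........
180 ............................
181 ............................
182 ............................
183 ............................
184 ............................
185 ............................
186 ............................
187 ............................
136 [271.6 179.2]
138 [271.6 178.8]
140 [271.6 178.4]
142 [271.6 178. ]
144 [271.5 177.7]
176  26  24  27  27  29  22  20  29  50 101 101  58  14  20  33  22  12   0  10   9   0   0
177  24  27  27  25  21  17   0  27  25  29  19  14  18  45  60  58  44  30   0   0  54 252
178  31  24  26  24  22  24  15  26  15  14  14  16  49  83  83  67  50  52  13  84 248 255
179  25  26  24  24  27  29  26  20  54 110  85  53 109 158 151  76   3   4 155 255 255 255
180  
[... 1589 characters left out ...]
4  22  20  11  21 144 185 168 163 161 176 253 247 116  43 157
198  20  24  29  28  27  34  29  28  15   2   0 121 182 171 160 160 183 255 255 255 185  24
199  30  21  33  23  24  27  24  12   2   3 159 203 184 172 161 156 160 250 255 255 255 236
200  25  29  24  13  28  20  15   0  48 242 255 243 178 173 162 161 159 248 255 254 255 255
201  30  28  28  22  11  17   0  61 251 255 255 244 187 169 163 162 153 245 255 252 252 253
202  26  30  17  15   8   0  82 249 255 255 255 249 201 165 166 165 149 224 250 251 252 252
203  19  23  10   5   6 159 255 255 255 253 254 249 205 165 163 161 181 246 254 251 250 250
left corner proj [(150, [261.8, 187.7]), (145, [262.0, 189.0]), (140, [262.1, 190.2])]
```

>>> {"api": "servo_tool", "payload": {
  "steps": [
    [[0,0,0],0,-0.54],
    [[0,0,0],0,-0.54],
    [[0,0,0],0,-0.54],
    [[0,0,0],0,-0.54],
    [[0,0,0],0,-0.54],
    [[0,0,0],0,-0.54],
    [[0,0,0],0,-0.54],
    [[0,0,0],0,-0.54]
  ]
}}

```text
clock: 13.75
ee_pos: [495.2, -125.3, 112.1]
tool_rot: [0.053, 0.999, 0.0, -0.0]
wrist_force: [0.9, 1.1, 0.6]
grip_width: 20.3
gripper_force: 0.6
```

```bash
cat >> p.py <<'E'
def tri(p,q):
    c1,d1=ray(b,*p);c2,d2=ray(a,*q);d1/=np.linalg.norm(d1);d2/=np.linalg.norm(d2)
    k=np.linalg.lstsq(np.c_[d1,-d2],c2-c1,rcond=None)[0]
    x,y=c1+k[0]*d1,c2+k[1]*d2; return ((x+y)/2).round(1),np.linalg.norm(x-y).round(1)
print('knobA',tri((206,205.3),(269.3,173.3)),'knobB',tri((203.8,214.5),(262,176.8)),'tip',tri(tip,(271.6,178.5)))
E
python3 p.py | grep -v '^1[7-9][0-9]  \|^20.  ' | head -40
```

```text
sink 26.628102847359774 24.750162 13.8
scene
170 ............................
171 ............................
172 ............++..............
173 ............###.............
174 ...........####.............
175 .....##...#####.............
176 .....###+#####..............
177 .....##########+............
178 .....+#####+#####...........
179 .......+##...+###...........
180 ............................
181 ............................
182 ............................
183 ............................
184 ............................
185 ............................
186 ............................
187 ............................
136 [271.6 179.2]
138 [271.6 178.8]
140 [271.6 178.4]
142 [271.6 178. ]
144 [271.5 177.7]
left corner proj [(150, [261.8, 187.7]), (145, [262.0, 189.0]), (140, [262.1, 190.2])]
knobA (array([551.2, 209.5, 142.4]), np.float64(0.4)) knobB (array([528.9, 215.6, 136.4]), np.float64(0.1)) tip (array([545.8, 189.3, 139.6]), np.float64(0.0))
```

Pointer tip z is about 139.3, so the target sink is about 30.7 mm. The platform is at 26.8 mm and sinking at 4.1 mm/s, so I'll hold about 0.75 s and then close.

>>> {"api": "servo_tool", "payload": {
  "steps": [
    [[0,0,0],0,-0.54],
    [[0,0,0],0,-0.54],
    [[0,0,0],0,-0.54],
    [[0,0,0],0,-0.54],
    [[0,0,0],0,-0.54],
    [[0,0,0],0,-0.54],
    [[0,0.1,0],0,-0.54],
    [[-0.003,0.081,0],1.0,-0.54]
  ]
}}

```text
clock: 14.85
ee_pos: [496.4, -115.7, 112.1]
tool_rot: [0.089, 0.996, -0.001, 0.0]
wrist_force: [-0.3, -2.9, -0.5]
grip_width: 20.0
gripper_force: 1.7
```

```bash
python3 st.py; python3 lift.py
```

```text
tool yaw turned 13.86 tcp angle about axis deg 12.83 r 72.2 Ftool [-0.24 -2.92  0.5 ]
scene sink 31.2 resid 22.8 n 364
top sink 29.4 resid 16.0 n 1073
t 14.85 F [-0.28 -2.92 -0.5 ] [ 496.4 -115.7  112.1]
```

>>> {"api": "servo_tool", "payload": {
  "steps": [
    [[-0.0007,0.041,0],0.5,-0.54],
    [[-0.0007,0.041,0],0.5,-0.54],
    [[-0.0007,0.041,0],0.5,-0.54],
    [[-0.0007,0.041,0],0.5,-0.54],
    [[-0.0007,0.041,0],0.5,-0.54],
    [[-0.0007,0.041,0],0.5,-0.54],
    [[-0.0007,0.02,0],0.25,-0.54],
    [[0,0,0],0,-0.54]
  ]
}}

```text
clock: 15.95
ee_pos: [501.1, -99.0, 112.1]
tool_rot: [0.2, 0.98, 0.0, -0.0]
wrist_force: [-0.3, -2.7, -0.7]
grip_width: 20.1
gripper_force: 1.4
```

```bash
python3 st.py; python3 lift.py
```

```text
tool yaw turned 1.0 tcp angle about axis deg -0.91 r 72.9 Ftool [-0.8  -2.54  0.7 ]
scene sink 31.4 resid 30.2 n 364
top sink 29.1 resid 16.3 n 1073
t 15.95 F [-0.27 -2.65 -0.71] [501.1 -99.  112.1]
```

The platform has stopped. I'll check it against the pointer before nipping.

```bash
python3 p.py | grep '[#+]\|knob\|sink'
python3 - <<'E'
from h import *
snap('scene','s8.png');snap('top','t8.png')
c=cv2.imread('pics/s8.png')[160:215,252:307];d=cv2.imread('pics/t8.png')[165:235,195:265]
f=lambda x:cv2.resize(x,(400,400),interpolation=cv2.INTER_CUBIC)
cv2.imwrite('pics/c8.png',np.hstack([f(c),f(d)]))
E
```

```text
sink 31.36109108469547 30.410847 16.1
172 ............++..............
173 ............###.............
174 ...........####.............
175 .....##...#####.............
176 .....#########..............
177 .....##########+............
178 .....+#####+#####...........
179 .......+##...+###...........
knobA (array([551.2, 209.5, 142.4]), np.float64(0.4)) knobB (array([528.9, 215.6, 136.4]), np.float64(0.1)) tip (array([545.8, 189.3, 139.6]), np.float64(0.0))
```

View pics/c8.png

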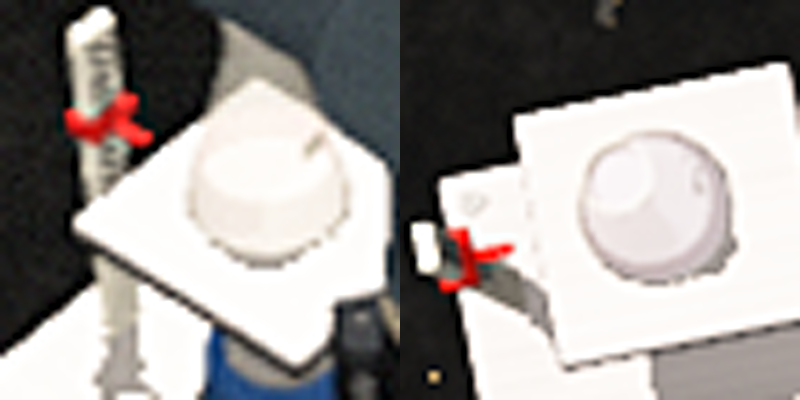

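The left crop puts the tip at (150,140) and the platform corner at (73,222). In the right crop they are at (513,247) and (567,367). I'll cross-check by triangulating both the same way.

Run:
```python
from h import *
a=snap('scene');b=snap('top')
def tri(p,q):
    c1,d1=ray(b,*p);c2,d2=ray(a,*q);d1/=np.linalg.norm(d1);d2/=np.linalg.norm(d2)
    k=np.linalg.lstsq(np.c_[d1,-d2],c2-c1,rcond=None)[0]
    x,y=c1+k[0]*d1,c2+k[1]*d2; return ((x+y)/2).round(1),np.linalg.norm(x-y).round(1)
L=lambda u,v:(252+(u+.5)/7.273-.5,160+(v+.5)/7.273-.5)
R=lambda u,v:(195+(u-399.5)/5.714-.5,165+(v+.5)/5.714-.5)
T=lambda u,v:(195+(u+.5)/4.4-.5,160+(v+.5)/4.4-.5)
S=lambda u,v:(235+(u+.5)/3.75-.5,140+(v+.5)/3.75-.5)
print('tip',tri(R(513,247),L(150,140)))
print('corner now',tri(R(567,367),L(73,222)))
print('corners start (170)',tri(T(117,300),S(100,158)),tri(T(330,258),S(215,235)),tri(T(292,60),S(310,155)),tri(T(75,102),S(193,85)))
```

```text
tip (array([546.8, 189.6, 137.4]), np.float64(1.9))
corner now (array([494.6, 164.2, 142. ]), np.float64(0.4))
corners start (170) (array([495.3, 163.4, 175.1]), np.float64(1.5)) (array([521.3,  50.6, 168.6]), np.float64(0.9)) (array([628.2,  74.9, 168.6]), np.float64(0.1)) (array([601.6, 191.4, 171.3]), np.float64(0.3))
```

The platform is level with the tip within about 2 mm. I'll start nipping, building force gradually.

>>> {"api": "servo_tool", "payload": {
  "steps": [
    [[0,0.017,0],0.2,-0.54],
    [[0,0.017,0],0.2,-0.54],
    [[0,0.017,0],0.2,-0.54],
    [[0,0,0],0,-0.54],
    [[0,0,0],0,-0.54],
    [[0,0,0],0,-0.54],
    [[0,0,0],0,-0.54],
    [[0,0,0],0,-0.54]
  ]
}}

```text
clock: 17.35
ee_pos: [502.3, -96.4, 112.1]
tool_rot: [0.221, 0.975, 0.0, -0.0]
wrist_force: [-0.3, -2.6, 0.1]
grip_width: 19.9
gripper_force: 1.5
```

```bash
python3 st.py
```

```text
tool yaw turned -1.4 tcp angle about axis deg -3.12 r 72.9 Ftool [-0.81 -2.48 -0.12]
```

>>> {"api": "servo_tool", "payload": {
  "steps": [
    [[0,0.017,0],0,-0.54],
    [[0,0.017,0],0,-0.54],
    [[0,0,0],0,-0.54],
    [[0,0,0],0,-0.54],
    [[0,0,0],0,-0.54],
    [[0,0,0],0,-0.54],
    [[0,0,0],0,-0.54],
    [[0,0,0],0,-0.54]
  ]
}}

```text
clock: 18.35
ee_pos: [503.1, -94.6, 112.1]
tool_rot: [0.221, 0.975, 0.0, -0.0]
wrist_force: [-2.2, -1.9, 1.3]
grip_width: 19.9
gripper_force: 1.6
```

```bash
python3 st.py
```

```text
tool yaw turned -1.4 tcp angle about axis deg -4.68 r 73.2 Ftool [ 1.15 -2.66 -1.26]
```

>>> {"api": "servo_tool", "payload": {
  "steps": [
    [[0,0.017,0],0,-0.54],
    [[0,0.017,0],0,-0.54],
    [[0,0,0],0,-0.54],
    [[0,0,0],0,-0.54],
    [[0,0,0],0,-0.54],
    [[0,0,0],0,-0.54],
    [[0,0,0],0,-0.54],
    [[0,0,0],0,-0.54]
  ]
}}

```text
clock: 19.35
ee_pos: [503.4, -93.6, 112.0]
tool_rot: [0.221, 0.975, -0.0, -0.001]
wrist_force: [-3.9, -4.1, 1.6]
grip_width: 20.2
gripper_force: 2.8
```

```bash
python3 st.py
```

```text
tool yaw turned -1.44 tcp angle about axis deg -5.48 r 73.4 Ftool [ 1.8  -5.37 -1.57]
```

>>> {"api": "servo_tool", "payload": {
  "steps": [
    [[0,0.015,0],0,-0.54],
    [[0,0.015,0],0,-0.54],
    [[0,0,0],0,-0.54],
    [[0,0,0],0,-0.54],
    [[0,0,0],0,-0.54],
    [[0,0,0],0,-0.54],
    [[0,0,0],0,-0.54],
    [[0,0,0],0,-0.54]
  ]
}}

```text
clock: 20.35
ee_pos: [503.6, -92.9, 112.0]
tool_rot: [0.221, 0.975, -0.001, -0.001]
wrist_force: [-5.6, -6.3, 2.6]
grip_width: 20.0
gripper_force: 3.8
```

```bash
python3 st.py
```

```text
tool yaw turned -1.48 tcp angle about axis deg -6.04 r 73.5 Ftool [ 2.3  -8.14 -2.56]
```

>>> {"api": "servo_tool", "payload": {
  "steps": [
    [[0,0.015,0],0,-0.54],
    [[0,0.015,0],0,-0.54],
    [[0,0.015,0],0,-0.54],
    [[0,0.015,0],0,-0.54],
    [[0,0,0],0,-0.54],
    [[0,0,0],0,-0.54],
    [[0,0,0],0,-0.54],
    [[0,0,0],0,-0.54]
  ]
}}

```text
clock: 21.35
ee_pos: [504.1, -91.5, 111.9]
tool_rot: [0.222, 0.975, -0.002, -0.001]
wrist_force: [-7.5, -9.8, 2.6]
grip_width: 20.0
gripper_force: 5.9
```

```bash
python3 st.py; python3 lift.py
```

```text
tool yaw turned -1.55 tcp angle about axis deg -7.13 r 73.8 Ftool [  2.49 -12.12  -2.54]
scene sink 31.4 resid 29.5 n 364
top sink 29.0 resid 16.3 n 1073
t 21.35 F [-7.48 -9.84  2.61] [504.1 -91.5 111.9]
```

>>> {"api": "servo_tool", "payload": {
  "steps": [
    [[0,0.018,0],0,-0.54],
    [[0,0,0],0,-0.54],
    [[0,0,0],0,-0.54],
    [[0,0,0],0,-0.54],
    [[0,0,0],0,-0.54],
    [[0,0,0],0,-0.54],
    [[0,0,0],0,-0.54],
    [[0,0,0],0,-0.54]
  ]
}}

```text
clock: 22.45
ee_pos: [504.3, -91.1, 111.9]
tool_rot: [0.222, 0.975, -0.003, -0.002]
wrist_force: [-8.0, -10.8, 3.7]
grip_width: 20.3
gripper_force: 6.6
```

>>> {"api": "servo_tool", "payload": {
  "steps": [
    [[0,-0.05,0],0,-0.54],
    [[0,-0.05,0],0,-0.54],
    [[0,-0.03,0],0,-0.54],
    [[0,-0.02,0],0,-0.54],
    [[0,0,0],0,-0.54],
    [[0,0,0],0,-0.54],
    [[0,0,0],0,-0.54],
    [[0,0,0],0,-0.54]
  ]
}}

```text
clock: 23.45
ee_pos: [503.2, -94.8, 112.1]
tool_rot: [0.221, 0.975, 0.0, 0.0]
wrist_force: [-1.8, -1.5, 0.1]
grip_width: 20.0
gripper_force: 1.0
```

```bash
python3 st.py; python3 lift.py
```

```text
tool yaw turned -1.39 tcp angle about axis deg -4.53 r 72.9 Ftool [ 0.95 -2.07 -0.07]
scene sink 31.4 resid 29.7 n 364
top sink 29.0 resid 16.3 n 1073
t 23.45 F [-1.75 -1.46  0.07] [503.2 -94.8 112.1]
```

Nipped at about 14 N. Now I'll open wider, centre and lift away.

>>> {"api": "servo_tool", "payload": {
  "steps": [
    [[0,-0.04,0],0,-0.3],
    [[0,0,0],0,-0.3],
    [[0,0,0],0,-0.3],
    [[0,0,-0.2],0,-0.3],
    [[0,0,-0.4],0,-0.3],
    [[0,0,-0.5],0,-0.3],
    [[0,0,-0.6],0,-0.3],
    [[0,0,0],0,-0.3]
  ]
}}

```text
clock: 24.55
ee_pos: [504.2, -97.7, 217.6]
tool_rot: [0.221, 0.975, 0.001, 0.004]
wrist_force: [-1.0, -0.1, -0.6]
grip_width: 30.1
gripper_force: 0.0
```

```bash
python3 st.py; python3 lift.py
python3 - <<'E'
from h import *
a=snap('scene');b=snap('top')
for n,s in(('s',a),('t',b)):
    g=s['color'].astype(int)
    x0,y0=(295,215) if n=='s' else (320,195)
    r=(g[...,0]-g[...,1:].max(2))
    if n=='s': r=r[230:275,305:340];y,x=np.nonzero(r>60);print('scene peg px',(x+305).mean(),(y+230).min(),(y+230).max())
old=cv2.imread('pics/s1.png').astype(int);r=(old[...,2]-old[...,:2].max(2))[230:275,305:340];y,x=np.nonzero(r>60);print('start peg',(x+305).mean(),(y+230).min(),(y+230).max())
E
```

```text
tool yaw turned -1.4 tcp angle about axis deg -2.86 r 70.7 Ftool [ 0.83 -0.5   0.55]
scene sink 31.2 resid 25.7 n 364
top sink 29.5 resid 16.0 n 1073
t 24.55 F [-0.96 -0.09 -0.56] [504.2 -97.7 217.6]
scene peg px 321.9591836734694 237 258
start peg 321.8814814814815 230 258
```

```bash
python3 -c "
from h import *
print(ctrl.job_done())"
```

```text
the job is handed in; nothing more can be done
None
```

I lowered the platform about 31 mm, level with the pointer tip to within about 2 mm by camera. I then shut the valve and nipped it at about 14 N, backed the arm off with the flask still standing on the platform, and handed the job in; no verdict was returned.

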